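Put the lab glassware onto its own rests

ROBOT

A 7-joint arm with a two-finger parallel gripper is mounted at the origin on the work surface. World frame = base frame: x ahead of the robot, y to its left, z up, the work surface at z = 0. Lengths are in m, angles in rad, forces in N, time in s.
With the tool pointing down it reaches from about 0.425 to 0.925 m from the base axis. Payload 6.8 kg.
Tool frame: the origin (TCP) lies at the very end of the fingers, on their centre line; the grasp point (between the pads) lies 19 mm behind it; z points along the fingers, y is the line along which they close (so a half turn about z gives the same grasp; the last joint's range is limited). The gripper opens to 85 mm and grips with 20 to 120 N. Pads are 22 mm wide; open, the fingers measure 114 mm over their backs; the gripper's body (76 mm by 85 mm) begins 54 mm behind the grasp point. The pads swing forward as they close: fully open they stand 13 mm farther back than shut.
Start: joints at [-1.374, 0.477, 0.022, 1.555, -0.011, 1.109, -0.083], TCP at [0.203, 0.644, 0.203] pointing down, gripper open.
Joint ranges: [-2.96, 2.96], [-0.34, 2.1], [-1.41, 1.46], [0.24, 2.44], [-1.37, 4.51], [0.17, 1.92], [-2.96, 2.96]. Speed limits (rad/s): [2.39, 2.39, 3.14, 3.14, 3.14, 3.14, 3.14].

INTERFACE

Orientations are given as a unit quaternion [w, x, y, z].
In Python, from station import get_obs, read_camera, hand_in gives the robot as it stands.
- The arm moves only by the tool arm_command, never from a script. Its argument "commands" is one flat list of numbers, 7 for each row, row after row: the shift along the tool's x, y, z in m, then the turn, a rotation vector about the tool's x, y, z in degrees, then the opening, from 0 (shut) to 1 (fully open). In form: [tx, ty, tz, rx, ry, rz, fingers, tx, ty, tz, rx, ry, rz, fingers, ...]. A call has 1 to 8 rows; each row is the pose to reach, as a shift and turn from the pose commanded when the call began, along the tool's axes at that moment; what a row does not reach only later rows make up. A row lasts 1/10 s, in which the tool goes at most 50 mm and 8.59 degrees, less where a joint would pass 70% of its speed; a pose out of reach is approached as far as the arm can. A call with a gripper value outside its range is refused whole. The fingers move at their own pace and stop on an object; "force" is the grip in N (left out, the last holds). Time passes only in rows, so rows that repeat a pose let the fingers close. It gives the time, the measured TCP pose, the force, the opening and the grip force at its end, in the units of the state.
- get_obs(): the state, without advancing time (a new reading comes with each control period).
- read_camera(name): name is "scene" or "side" or "wrist"; returns a dict with "img" (384x512x3 uint8, red, green, blue), "camera_matrix" (3x3 intrinsics, pixels), "pose" (4x4, takes a point from camera to world coordinates). Camera axes: x right, y down, z forward; pixel columns grow to the right and rows downward; lengths in m; the calibration is good to about 2 mm. A picture is of the moment at which its call begins. There is no depth.
- hand_in(): hands the job in; it is judged then, once.
The state is a dict: "t": time; "q": joint angles; "joint_vel": joint speeds; "joint_torque": joint torques, N m; "eef_pos": TCP position; "tool_rot": TCP orientation; "contact_force": force on the tool from outside, world axes, zero at the start; "torque": the same for the moment, N m; "gripper_width": opening from 0.0 (shut) to 1.0 (fully open); "grasp_force": force on a finger pad.
Only numpy, scipy, OpenCV 4.12 (cv2) and the standard library are available. Lean on these libraries where they do the work, as an engineer would, in place of code of your own. Each camera call takes 0.05 s, during which the arm holds its last target. There are 200 camera calls.

TASK

Put the four pieces away on the rests that match them: the large flask upright in the large cork ring and the small flask upright in the small cork ring, the porcelain dish on the middle of the tripod's gauze, and the measuring cylinder standing in the middle of the hexagonal rubber pad. They are fragile: set each one down gently without dropping it or knocking any over, and leave the mortar and the white jar where they are.

Things in the scene. Friction and masses are not known exactly. Their poses are not given: they have to be found in the camera images.
- large_flask: Large flat-bottomed boiling flask, amber glass, 140 tall, loose, about 110 g: ball-shaped bulb 84 in diameter (centre 38 above the base, flat base 36 across), upright round neck 24 in diameter from 78 up to its plain top; thick heavy bottom, so its weight lies low and it rights itself in its ring. Round, so any grasp direction serves; take it by the neck at about 115. All sizes in mm. Origin: centre of the underside, z up along the neck.
- small_flask: Small flask of the same kind, amber glass, 105 tall, loose, about 60 g: bulb 60 in diameter (centre 26.5 above the base, flat base 28 across), neck 20 in diameter from 55 up to its plain top; thick heavy bottom. Take it by the neck at about 83. All sizes in mm. Origin: centre of the underside, z up.
- dish: White porcelain evaporating dish, loose, about 60 g: round bowl 60 in diameter over the outside of its rim, 30 tall, wall 4 thick, outside wall upright from 16 to 30 above the base and rounding in below to a flat base 36 across; a tiny pouring lip sticks out 4 at +x. Can be gripped across the whole rim. All sizes in mm. Origin: centre of the underside, z up.
- cylinder: Tall measuring cylinder in clear glass with white graduation rings, 190 tall, loose, about 120 g: tube 28 in diameter, on a hexagonal glass foot 58 across flats and 10 thick. Take it by the tube in its upper part, 145 to 165 above the base (lower down the top would meet the palm of the hand). All sizes in mm. Origin: centre of the underside of the foot, z up.
- large_ring: Large cork ring fixed flat on the shelf, 100 outside diameter, 60 hole, 25 high; rest of the large flask, whose bulb settles in the hole with the flask's base 16 to 17 above the shelf. All sizes in mm. Origin: centre of the underside (on the shelf), z up.
- small_ring: Small cork ring fixed flat on the shelf, 70 outside diameter, 40 hole, 20 high; rest of the small flask, whose bulb settles in the hole with the flask's base 16 above the shelf. All sizes in mm. Origin: centre of the underside (on the shelf), z up.
- tripod: Chrome three-legged stand fixed to the shelf, feet within 50 of its axis, carrying a flat square dark wire gauze 80 by 80 with a pale round patch 60 across in its middle; the gauze's top is 120 above the shelf. Rest of the dish. All sizes in mm. Origin: on the axis, at shelf level, z up; x and y along the gauze's sides.
- hex_pad: Dark rubber hexagonal pad fixed on the shelf, 84 across flats, 4 thick; rest of the measuring cylinder. All sizes in mm. Origin: centre of the underside (on the shelf), z up.
- mortar: Bystander: white porcelain mortar, 84 across, 50 high, with a pestle standing in it that leans out towards +x to 92 high; stands loose at one end, leave alone. All sizes in mm. Origin: centre of the underside.
- jar: Bystander: white plastic jar with a black cap, 64 in diameter, 110 tall; stands loose at the other end, leave alone. All sizes in mm. Origin: centre of the underside.
Not all that is in view belongs to the job. Several things have the shape of the dish; the one meant has the colours described above. Leave any red look-alike of the small_ring alone.

How it is judged:
By the outcome, as a careful person would: the job done as asked, in the order asked, and still so for the second after the job is handed in, with the robot touching nothing.
It also fails if it takes over 138 s, if anything falls off the work surface, if the arm or the gripper's body presses on something with over 40 N, if the wrist force passes 120 N, or if a joint passes its speed limit or range.

## Working session

There is one attempt and no reset: what is moved stays moved. The work goes in short steps, Python scripts to look and compute and a tool call to move; the robot and the scene stay as the last step left them, time stands still between calls to the robot, and variables do not carry over. Pictures are saved under pics/ and viewed, at most 14 in all, crops included, and the job is handed in when it is done.

Besides the shell and the picture viewer there is one more tool, called after "Call:" as a command line: name --argument value ..., lists and objects as JSON in quotes. arm_command: Moves the arm, as the interface text tells. Its arguments: {"type":"object","properties":{"commands":{"type":"array","items":{"type":"number"}},"force":{"type":"number"}},"required":["commands"]}

```bash
mkdir -p pics; python3 - <<'E'
from station import *
import cv2,numpy as np
for n in ["scene","side","wrist"]:
    c=read_camera(n); cv2.imwrite(f"pics/{n}0.png",cv2.resize(c["img"][:,:,::-1],(800,600),interpolation=cv2.INTER_CUBIC))
    np.savez(f"{n}0.npz",K=c["camera_matrix"],P=c["pose"]); print(n,c["camera_matrix"].round(1).tolist(),c["pose"].round(3).tolist())
o=get_obs();print(o)
E
```

```text
scene [[417.6, 0.0, 263.3], [0.0, 417.6, 196.4], [0.0, 0.0, 1.0]] [[0.384, 0.686, -0.618, 1.356], [0.923, -0.297, 0.244, -0.32], [-0.017, -0.664, -0.747, 1.072], [0.0, 0.0, 0.0, 1.0]]
side [[490.6, 0.0, 257.1], [0.0, 490.6, 189.2], [0.0, 0.0, 1.0]] [[0.923, -0.279, 0.265, 0.146], [-0.385, -0.648, 0.658, -0.887], [-0.012, -0.709, -0.705, 0.991], [0.0, 0.0, 0.0, 1.0]]
wrist [[323.2, 0.0, 252.0], [0.0, 323.2, 189.9], [0.0, 0.0, 1.0]] [[0.299, 0.916, 0.267, 0.134], [0.954, -0.286, -0.085, 0.665], [-0.001, 0.28, -0.96, 0.372], [0.0, 0.0, 0.0, 1.0]]
{'t': 0.15, 'q': array([-1.37407414,  0.47760758,  0.02237613,  1.55615465, -0.01148795,
        1.10932692, -0.08310469]), 'joint_vel': array([ 1.49986262e-03, -1.83146328e-03,  2.85110287e-05, -2.21547610e-03,
       -2.07791702e-03,  8.17702445e-04,  1.71306242e-04]), 'joint_torque': array([ 2.81315813e-03, -5.96925402e+01,  1.60991661e+00, -2.81491953e+01,
        1.25550423e-02,  6.45099513e-03, -1.34800007e-05]), 'eef_pos': array([0.2024699 , 0.6434261 , 0.20188088]), 'tool_rot': array([-4.46788936e-05,  1.51825137e-01,  9.88407133e-01, -6.82496633e-04]), 'contact_force': array([0.78173938, 0.0963694 , 0.95181517]), 'torque': array([ 0.00096161, -0.03143238, -0.06338026]), 'grasp_force': 0.0, 'gripper_width': 0.9964812746187064}
```

View pics/scene0.png

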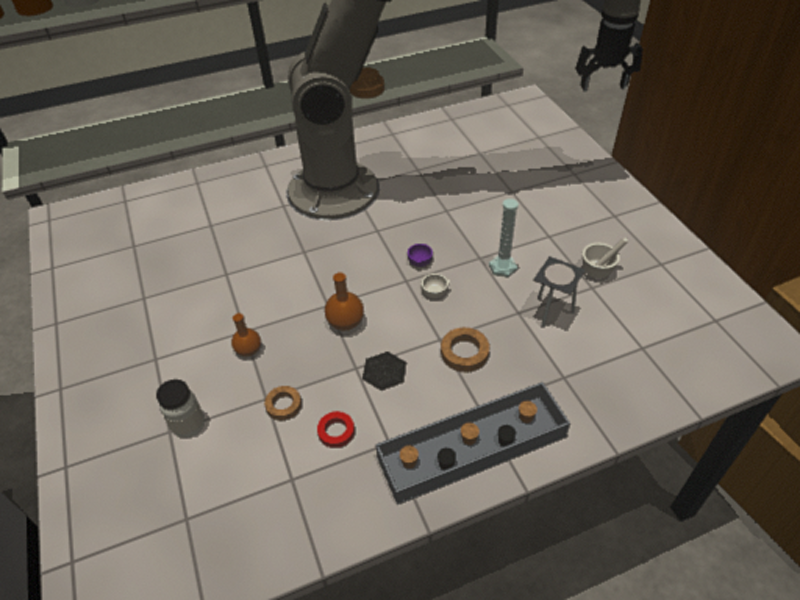

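View pics/side0.png

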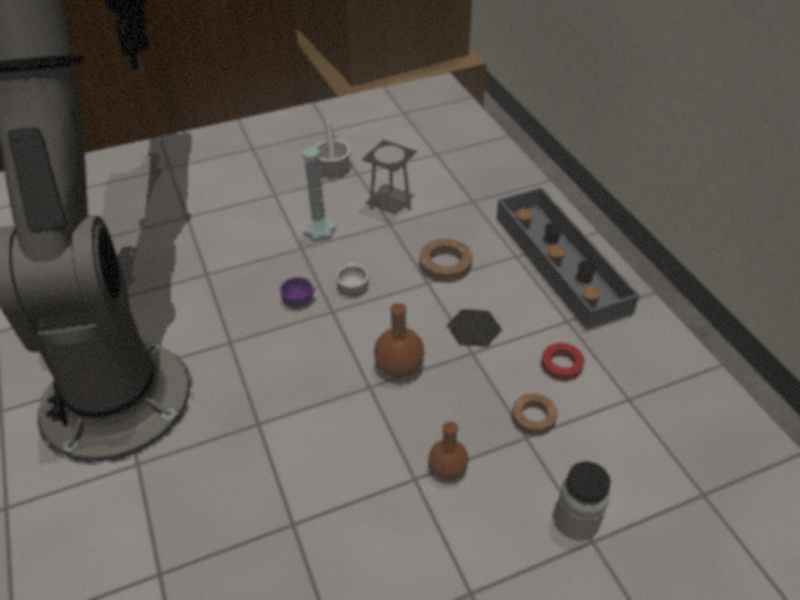

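The scene view (800x600 px) shows large flask's neck top at (340,277), the small flask's at (239,320), white dish at (435,284), cylinder top at (510,204), gauze at (560,273), large ring at (465,347), small ring at (283,401) and hex pad at (385,370). The purple dish and red ring are decoys. The side view agrees.

```bash
cat > h.py <<'E'
import numpy as np
from scipy.spatial.transform import Rotation as R
def ray(cam,uv,z,s=1.5625):
    d=np.load(cam+".npz"); v=d["P"][:3,:3]@np.linalg.solve(d["K"],[(uv[0]+.5)/s-.5,(uv[1]+.5)/s-.5,1]); o=d["P"][:3,3]
    return (o+v*(z-o[2])/v[2])[:2]
E
python3 - <<'E'
from h import *
T=dict(lf=(.14,(340,276),(399,309)),sf=(.105,(239,319),(450,428)),dish=(.03,(435,283),(353,273)),cyl=(.19,(510,204),(312,154)),tri=(.12,(561,273),(390,155)),
lr=(.025,(465,346),(446,256)),sr=(.02,(283,400),(535,410)),hex=(.004,(385,370),(474,327)),cylfoot=(.01,(503,266),(320,229)),jar=(.11,(173,393),(588,482)),mort=(.05,(601,256),(331,152)))
for k,(z,a,b) in T.items():
    p,q=ray("scene0",a,z),ray("side0",b,z); print(k,p.round(4),q.round(4),((p+q)/2).round(4))
E
python3 - <<'E'
import cv2,numpy as np
a=cv2.imread('pics/scene0.png');b=cv2.imread('pics/side0.png')
f=lambda im,x,y,w,h:cv2.resize(im[y:y+h,x:x+w],None,fx=2.5,fy=2.5,interpolation=cv2.INTER_CUBIC)
cv2.imwrite('pics/c1.png',np.vstack([f(a,480,190,160,110),f(b,280,110,160,130)]))
E
```

```text
lf [ 0.4508 -0.1152] [ 0.4507 -0.1178] [ 0.4507 -0.1165]
sf [ 0.4497 -0.3272] [ 0.4401 -0.3285] [ 0.4449 -0.3278]
dish [0.4485 0.0949] [0.4477 0.1001] [0.4481 0.0975]
cyl [0.4412 0.2684] [0.4376 0.2645] [0.4394 0.2664]
tri [0.6035 0.3057] [0.6039 0.2999] [0.6037 0.3028]
lr [0.6306 0.0808] [0.6265 0.0799] [0.6286 0.0803]
sr [ 0.6076 -0.2953] [ 0.6046 -0.2961] [ 0.6061 -0.2957]
hex [ 0.6077 -0.0859] [ 0.6034 -0.0875] [ 0.6055 -0.0867]
cylfoot [0.444  0.2681] [0.4375 0.2675] [0.4408 0.2678]
jar [ 0.5797 -0.474 ] [ 0.5678 -0.4796] [ 0.5737 -0.4768]
mort [0.5377 0.4612] [0.5285 0.4566] [0.5331 0.4589]
```

View pics/c1.png

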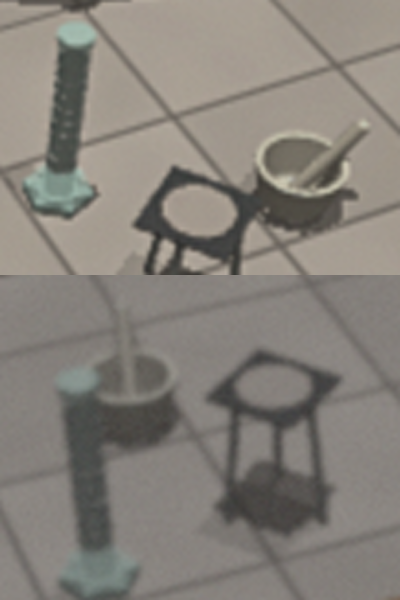

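The crop shows cylinder upright, with its top at about (0.44, 0.267), and the tripod's gauze seen clearly with a pale patch. I'll write a helper that converts world targets to tool shifts.

```bash
cat >> h.py <<'E'
from station import *
def go(*targets):
    o=get_obs(); w,x,y,z=o["tool_rot"]; r=R.from_quat([x,y,z,w]).as_matrix(); p=o["eef_pos"]
    print("t",round(o["t"],2),"pos",p.round(4),"toolx",r[:,0].round(3),"y",r[:,1].round(3),"z",r[:,2].round(3),"F",o["contact_force"].round(1),"w",round(o["gripper_width"],3),"q",o["q"].round(2))
    for t in targets: print(t,"shift mm",((np.array(t)-p)@r*1000).round(1))
E
python3 - <<'E'
from h import *
print("purple",ray("scene0",(420,250),.03),ray("side0",(297,287),.03))
go((.3,.5,.25),(.5,.1,.25),(.50,-.11,.25))
E
```

```text
purple [0.3380047  0.10604698] [0.34218171 0.10544368]
t 0.15 pos [0.2025 0.6434 0.2019] toolx [-0.954  0.3   -0.   ] y [ 0.3    0.954 -0.001] z [-0.    -0.001 -1.   ] F [0.8 0.1 1. ] w 0.996 q [-1.37  0.48  0.02  1.56 -0.01  1.11 -0.08]
(0.3, 0.5, 0.25) shift mm [-136.1 -107.6  -48. ]
(0.5, 0.1, 0.25) shift mm [-446.9 -429.1  -47.5]
(0.5, -0.11, 0.25) shift mm [-509.9 -629.5  -47.2]
```

Call:
arm_command --commands '[-0.111,-0.107,-0.048,0,0,0,1,-0.223,-0.214,-0.048,0,0,0,1,-0.335,-0.322,-0.048,0,0,0,1,-0.447,-0.429,-0.048,0,0,0,1,-0.447,-0.429,-0.048,0,0,0,1,-0.447,-0.429,-0.048,0,0,0,1,-0.447,-0.429,-0.048,0,0,0,1,-0.447,-0.429,-0.048,0,0,0,1]'

```text
t: 0.95
eef_pos: [0.3937, 0.2937, 0.2398]
tool_rot: [-0.0, 0.152, 0.988, 0.0]
contact_force: [1.4, 0.8, -0.4]
gripper_width: 0.996
grasp_force: 0.0
```

Call:
arm_command --commands '[0,0,0,0,0,0,1,0,0,0,0,0,0,1]'

```text
t: 1.15
eef_pos: [0.3937, 0.2948, 0.2398]
tool_rot: [-0.0, 0.153, 0.988, 0.0]
contact_force: [-1.3, 0.3, -0.5]
gripper_width: 0.996
grasp_force: 0.0
```

```bash
python3 - <<'E'
from h import *
go((.5,.1,.25),(.47,-.1,.25))
E
```

```text
t 1.15 pos [0.3937 0.2948 0.2398] toolx [-0.953  0.303  0.   ] y [0.303 0.953 0.   ] z [ 0.  0. -1.] F [-1.3  0.3 -0.5] w 0.996 q [-0.93  0.13  0.18  1.95 -0.03  1.06  0.52]
(0.5, 0.1, 0.25) shift mm [-160.4 -153.4  -10.3]
(0.47, -0.1, 0.25) shift mm [-192.4 -353.1  -10.4]
```

Call:
arm_command --commands '[-0.04,-0.04,-0.01,0,0,0,1,-0.08,-0.08,-0.01,0,0,0,1,-0.12,-0.115,-0.01,0,0,0,1,-0.16,-0.153,-0.01,0,0,0,1,-0.18,-0.2,-0.01,0,0,0,1,-0.19,-0.25,-0.01,0,0,0,1,-0.2,-0.3,-0.01,0,0,0,1,-0.2,-0.32,-0.01,0,0,0,1]'

```text
t: 1.95
eef_pos: [0.4882, -0.0703, 0.2495]
tool_rot: [0.0, 0.151, 0.989, -0.0]
contact_force: [0.1, -0.9, 0.0]
gripper_width: 1.0
grasp_force: 0.0
```

Call:
arm_command --commands '[0,0,0,0,0,0,1,0,0,0,0,0,0,1]'

```text
t: 2.15
eef_pos: [0.4882, -0.0685, 0.2495]
tool_rot: [-0.0, 0.152, 0.988, 0.0]
contact_force: [0.5, 0.4, -0.8]
gripper_width: 1.001
grasp_force: 0.0
```

```bash
cat >> h.py <<'E'
import cv2
def snap(name,cam="wrist"):
    c=read_camera(cam); cv2.imwrite(f"pics/{name}.png",cv2.resize(c["img"][:,:,::-1],(800,600),interpolation=cv2.INTER_CUBIC)); np.savez(name+".npz",K=c["camera_matrix"],P=c["pose"])
def proj(name,p,s=1.5625):
    d=np.load(name+".npz"); v=d["K"]@(d["P"][:3,:3].T@(np.array(p)-d["P"][:3,3])); return ((v[:2]/v[2]+.5)*s-.5).round(0)
E
python3 - <<'E'
from h import *
snap("w1"); go((.4507,-.1165,.25),(.4507,-.1165,.096))
print(proj("w1",(.4507,-.1165,.14)),proj("w1",(.6286,.0803,.025)),proj("w1",(.6055,-.0867,.004)))
E
```

```text
t 2.2 pos [ 0.4884 -0.0673  0.2494] toolx [-0.955  0.298  0.   ] y [0.298 0.955 0.001] z [-0.     0.001 -1.   ] F [0.3 0.3 0.8] w 0.998 q [-0.43  0.13  0.49  1.95 -0.07  1.08  1.36]
(0.4507, -0.1165, 0.25) shift mm [ 21.4 -58.2  -0.6]
(0.4507, -0.1165, 0.096) shift mm [ 21.3 -58.3 153.4]
[291. 243.] [612. 349.] [413. 369.]
```

View pics/w1.png

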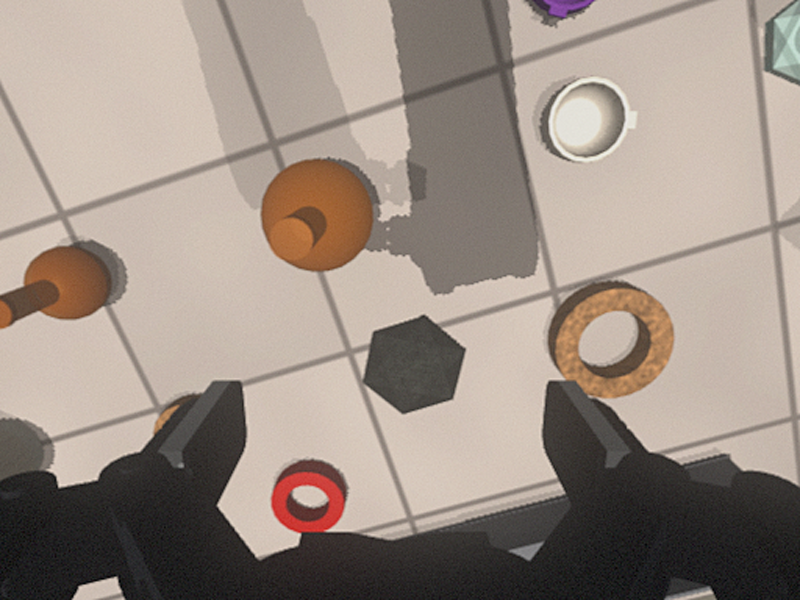

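The wrist view shows the large flask's neck top at (291,240), dish rim centre (588,119) with the lip at right (633,119), large ring top about (614,342) and hex (414,364). These agree with the estimates to a few mm.

```bash
python3 - <<'E'
from h import *
for n,uv,z in [("lf",(291,240),.14),("dish",(588,119),.03),("lip",(633,119),.03),("lr",(614,341),.025),("hex",(414,364),.004)]: print(n,ray("w1",uv,z).round(4))
E
```

```text
lf [ 0.4492 -0.1161]
dish [0.4418 0.0951]
lip [0.4516 0.1264]
lr [0.6217 0.0833]
hex [ 0.6008 -0.0843]
```

Call:
arm_command --commands '[0.011,-0.03,0,0,0,0,1,0.022,-0.058,0,0,0,0,1,0.022,-0.058,0.04,0,0,0,1,0.022,-0.058,0.08,0,0,0,1,0.022,-0.058,0.11,0,0,0,1,0.022,-0.058,0.135,0,0,0,1,0.022,-0.058,0.153,0,0,0,1,0.022,-0.058,0.153,0,0,0,1]'

```text
t: 3.0
eef_pos: [0.4484, -0.1155, 0.0944]
tool_rot: [-0.003, 0.15, 0.989, -0.0]
contact_force: [-0.7, 0.7, 0.4]
gripper_width: 0.998
grasp_force: 0.0
```

```bash
python3 - <<'E'
from h import *
go((.45,-.1163,.096))
E
```

```text
t 3.0 pos [ 0.4484 -0.1155  0.0944] toolx [-0.955  0.296  0.005] y [ 0.296  0.955 -0.001] z [-0.005  0.001 -1.   ] F [-0.7  0.7  0.4] w 0.998 q [-0.3   0.31  0.49  2.17 -0.22  0.72  1.61]
(0.45, -0.1163, 0.096) shift mm [-1.8 -0.3 -1.6]
```

Close, gently.

Call:
arm_command --commands '[0,0,0,0,0,0,0.6,0,0,0,0,0,0,0.45,0,0,0,0,0,0,0.35,0,0,0,0,0,0,0.28,0,0,0,0,0,0,0.2,0,0,0,0,0,0,0.1,0,0,0,0,0,0,0,0,0,0,0,0,0,0]' --force 25

```text
t: 3.8
eef_pos: [0.4505, -0.1182, 0.0974]
tool_rot: [0.001, 0.152, 0.988, 0.0]
contact_force: [0.6, 0.0, 6.6]
gripper_width: 0.262
grasp_force: 24.5
```

Call:
arm_command --commands '[0,0,-0.005,0,0,0,0,0,0,-0.02,0,0,0,0,0,0,-0.045,0,0,0,0,0,0,-0.07,0,0,0,0,0,0,-0.08,0,0,0,0,0,0,-0.08,0,0,0,0]'

```text
t: 4.4
eef_pos: [0.4503, -0.1183, 0.1776]
tool_rot: [0.001, 0.152, 0.988, 0.0]
contact_force: [-0.4, -0.3, -1.2]
gripper_width: 0.266
grasp_force: 24.7
```

```bash
python3 - <<'E'
from h import *
go((.6255,.0818,.174))
E
```

```text
t 4.4 pos [ 0.4503 -0.1183  0.1776] toolx [-0.954  0.3   -0.002] y [0.3   0.954 0.001] z [ 0.003  0.    -1.   ] F [-0.4 -0.3 -1.2] w 0.266 q [-0.36  0.16  0.54  2.1  -0.11  0.91  1.51]
(0.6255, 0.0818, 0.174) shift mm [-107.1  243.4    4.2]
```

Call:
arm_command --commands '[-0.008,0.018,0.001,0,0,0,0,-0.024,0.054,0.002,0,0,0,0,-0.042,0.095,0.003,0,0,0,0,-0.06,0.136,0.004,0,0,0,0,-0.078,0.177,0.004,0,0,0,0,-0.094,0.213,0.004,0,0,0,0,-0.104,0.236,0.004,0,0,0,0,-0.107,0.243,0.004,0,0,0,0]'

```text
t: 5.2
eef_pos: [0.6252, 0.0863, 0.1699]
tool_rot: [-0.001, 0.149, 0.989, 0.0]
contact_force: [-0.4, 0.5, -1.4]
gripper_width: 0.262
grasp_force: 24.7
```

Call:
arm_command --commands '[0,0,0,0,0,0,0,0,0,0,0,0,0,0]'

```text
t: 5.4
eef_pos: [0.6234, 0.08, 0.1716]
tool_rot: [-0.001, 0.153, 0.988, -0.001]
contact_force: [0.5, 0.1, -0.6]
gripper_width: 0.269
grasp_force: 24.7
```

```bash
python3 - <<'E'
from h import *
snap("w2");snap("s2","side");snap("c2","scene")
go((.6255,.0818,.114))
f=lambda n,x,y:cv2.imread(f"pics/{n}.png")[y:y+300,x:x+400]
a=f("s2",250,90); b=f("c2",270,180)
cv2.imwrite("pics/m2.png",np.vstack([np.hstack([a,b]),np.hstack([cv2.resize(cv2.imread("pics/w2.png"),(400,300)),b*0])]))
E
```

```text
t 5.55 pos [0.6239 0.0798 0.1727] toolx [-0.953  0.302  0.   ] y [ 0.302  0.953 -0.   ] z [-0. -0. -1.] F [-0.6 -0.  -2.3] w 0.267 q [-0.55  0.45  0.43  1.72 -0.22  1.01  1.23]
(0.6255, 0.0818, 0.114) shift mm [-1.   2.4 58.7]
```

View pics/m2.png

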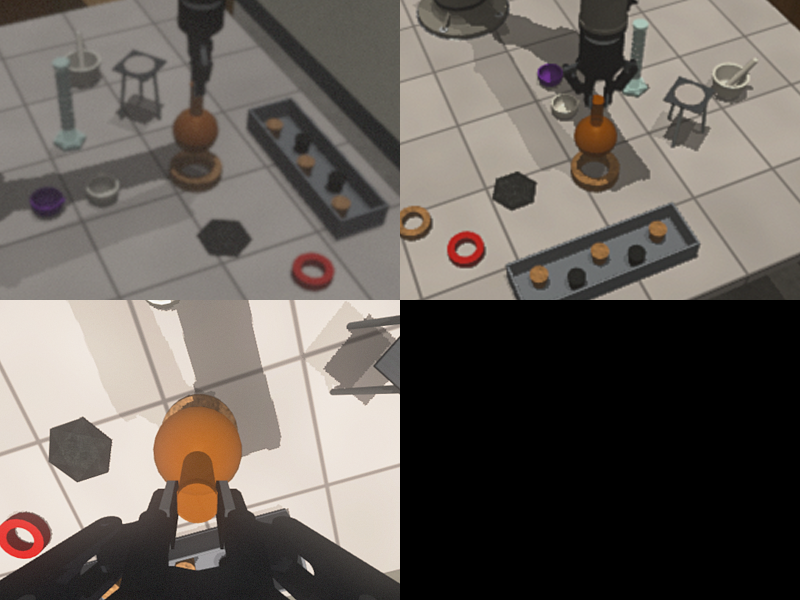

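The composite shows the flask held upright and centred over the large ring: in side view both are at x≈195, in scene view both at x≈597. I'll lower it.

Call:
arm_command --commands '[-0.001,0.002,0.012,0,0,0,0,-0.001,0.002,0.028,0,0,0,0,-0.001,0.002,0.042,0,0,0,0,-0.001,0.002,0.05,0,0,0,0,-0.001,0.002,0.054,0,0,0,0,-0.001,0.002,0.056,0,0,0,0,-0.001,0.002,0.057,0,0,0,0,-0.001,0.002,0.057,0,0,0,0]'

```text
t: 6.35
eef_pos: [0.6265, 0.083, 0.1161]
tool_rot: [0.0, 0.152, 0.988, 0.0]
contact_force: [-0.7, -0.4, -0.5]
gripper_width: 0.269
grasp_force: 24.8
```

Call:
arm_command --commands '[0,0,0,0,0,0,0,0,0,0.001,0,0,0,0,0,0,0.001,0,0,0,0]'

```text
t: 6.65
eef_pos: [0.6269, 0.083, 0.1154]
tool_rot: [0.001, 0.152, 0.988, 0.0]
contact_force: [1.0, -0.3, 2.8]
gripper_width: 0.266
grasp_force: 25.0
```

Call:
arm_command --commands '[0,0,0.0005,0,0,0,0,0,0,0.001,0,0,0,0,0,0,0.001,0,0,0,0]'

```text
t: 6.95
eef_pos: [0.6263, 0.0827, 0.1138]
tool_rot: [0.0, 0.152, 0.988, -0.0]
contact_force: [0.6, -1.4, 2.6]
gripper_width: 0.262
grasp_force: 25.1
```

Call:
arm_command --commands '[0,0,0,0,0,0,0.28,0,0,0,0,0,0,0.3,0,0,0,0,0,0,0.34,0,0,0,0,0,0,0.42,0,0,0,0,0,0,0.55,0,0,0,0,0,0,0.75,0,0,0,0,0,0,0.9,0,0,-0.01,0,0,0,1]'

```text
t: 7.75
eef_pos: [0.625, 0.083, 0.1228]
tool_rot: [-0.001, 0.152, 0.988, -0.0]
contact_force: [-0.1, 0.6, -0.2]
gripper_width: 0.999
grasp_force: 0.0
```

Call:
arm_command --commands '[0,0,-0.02,0,0,0,1,0,0,-0.05,0,0,0,1,0,0,-0.09,0,0,0,1,0,0,-0.13,0,0,0,1,0,0,-0.13,0,0,0,1]'

```text
t: 8.25
eef_pos: [0.6297, 0.0829, 0.2609]
tool_rot: [0.005, 0.152, 0.988, 0.002]
contact_force: [-0.0, -0.9, 0.7]
gripper_width: 1.001
grasp_force: 0.0
```

```bash
python3 - <<'E'
from h import *
snap("w3"); go((.49,-.28,.25),(.55,-.27,.25))
E
```

```text
t 8.3 pos [0.6281 0.083  0.2577] toolx [-0.954  0.3   -0.006] y [0.3   0.954 0.004] z [ 0.007  0.002 -1.   ] F [ 0.1 -0.5 -0.7] w 0.997 q [-0.57  0.38  0.46  1.63 -0.18  1.17  1.2 ]
(0.49, -0.28, 0.25) shift mm [  22.7 -387.8    6.1]
(0.55, -0.27, 0.25) shift mm [ -31.5 -360.2    6.5]
```

View pics/w3.png

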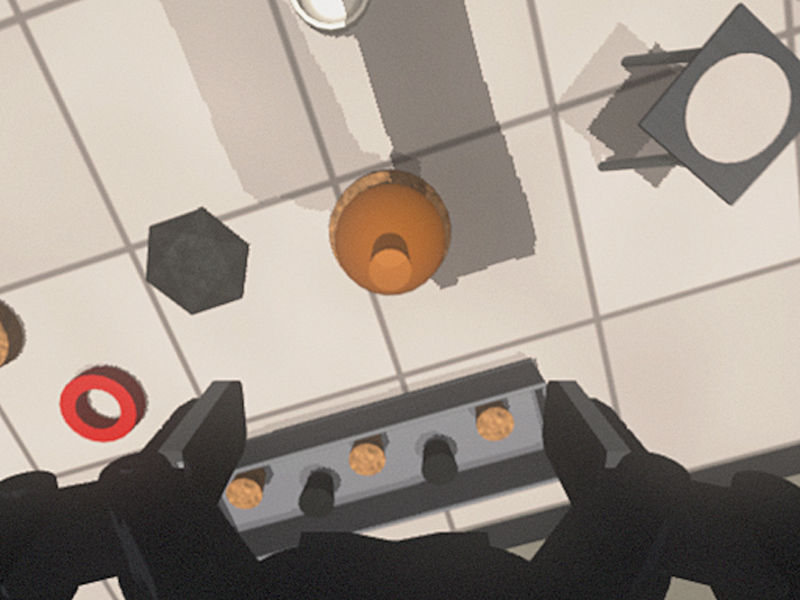

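The large flask stands upright in its ring, with its neck top at (391,270) above bulb centre. Gauze circle is centred at (739,108), hex at (198,261). Next is the small flask.

Call:
arm_command --commands '[0.003,-0.05,0.002,0,0,0,1,0.006,-0.1,0.004,0,0,0,1,0.009,-0.15,0.006,0,0,0,1,0.012,-0.2,0.006,0,0,0,1,0.014,-0.25,0.006,0,0,0,1,0.016,-0.3,0.006,0,0,0,1,0.018,-0.34,0.006,0,0,0,1,0.018,-0.36,0.006,0,0,0,1]'

```text
t: 9.1
eef_pos: [0.4977, -0.2591, 0.2472]
tool_rot: [-0.001, 0.155, 0.988, -0.0]
contact_force: [-0.2, 0.0, 0.0]
gripper_width: 1.0
grasp_force: 0.0
```

Call:
arm_command --commands '[0,0,0,0,0,0,1,0,0,0,0,0,0,1]'

```text
t: 9.3
eef_pos: [0.5005, -0.2544, 0.247]
tool_rot: [-0.001, 0.152, 0.988, 0.0]
contact_force: [1.0, 0.7, 0.1]
gripper_width: 0.999
grasp_force: 0.0
```

```bash
python3 - <<'E'
from h import *
snap("w4"); go((.4449,-.3278,.068))
for n,uv,z in [("tri",(739,108),.12),("hex",(198,261),.004),("lfnow",(391,270),.1565)]: print(n,ray("w3",uv,z).round(4))
print(proj("w4",(.4449,-.3278,.105)),proj("w4",(.606,-.2957,.02)))
E
```

```text
t 9.35 pos [ 0.501  -0.2536  0.247 ] toolx [-0.954  0.299  0.001] y [0.299 0.954 0.001] z [-0.001  0.001 -1.   ] F [ 0.6  0.2 -0.2] w 1.0 q [-0.13  0.28  0.6   1.81 -0.17  1.11  1.8 ]
(0.4449, -0.3278, 0.068) shift mm [ 31.2 -87.7 179. ]
tri [0.6009 0.303 ]
hex [ 0.6018 -0.0834]
lfnow [0.6238 0.0841]
[253. 218.] [384. 374.]
```

View pics/w4.png

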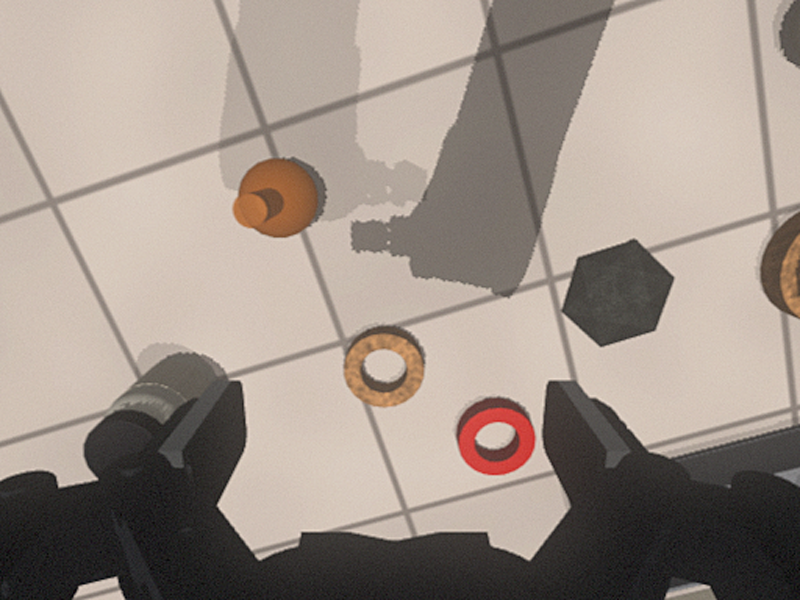

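The small flask's neck top is at (251,210), and the small ring's top is centred at (384,369).

```bash
python3 - <<'E'
from h import *
for n,uv,z in [("sf",(251,210),.105),("sr",(384,369),.02),("hex",(619,293),.004)]: print(n,ray("w4",uv,z).round(4))
go((.4445,-.328,.068),(.447,-.328,.068))
E
```

```text
sf [ 0.4399 -0.327 ]
sr [ 0.6015 -0.2945]
hex [ 0.6012 -0.0847]
t 9.35 pos [ 0.501  -0.2536  0.247 ] toolx [-0.954  0.299  0.001] y [0.299 0.954 0.001] z [-0.001  0.001 -1.   ] F [ 0.6  0.2 -0.2] w 1.0 q [-0.13  0.28  0.6   1.81 -0.17  1.11  1.8 ]
(0.4445, -0.328, 0.068) shift mm [ 31.5 -88.  179. ]
(0.447, -0.328, 0.068) shift mm [ 29.1 -87.3 179. ]
```

Call:
arm_command --commands '[0.017,-0.045,0,0,0,0,1,0.0335,-0.0885,0,0,0,0,1,0.0335,-0.0885,0.04,0,0,0,1,0.0335,-0.0885,0.08,0,0,0,1,0.0335,-0.0885,0.12,0,0,0,1,0.0335,-0.0885,0.15,0,0,0,1,0.0335,-0.0885,0.172,0,0,0,1,0.0335,-0.0885,0.181,0,0,0,1]'

```text
t: 10.15
eef_pos: [0.4421, -0.3266, 0.0641]
tool_rot: [-0.002, 0.15, 0.989, 0.001]
contact_force: [0.3, 0.1, 0.5]
gripper_width: 1.003
grasp_force: 0.0
```

Call:
arm_command --commands '[0,0,0,0,0,0,0.8,0,0,0,0,0,0,0.6,0,0,0,0,0,0,0.45,0,0,0,0,0,0,0.35,0,0,0,0,0,0,0.26,0,0,0,0,0,0,0.18,0,0,0,0,0,0,0.1,0,0,0,0,0,0,0]' --force 25

```text
t: 10.95
eef_pos: [0.443, -0.3297, 0.0674]
tool_rot: [0.001, 0.152, 0.988, -0.0]
contact_force: [0.2, 0.4, 6.0]
gripper_width: 0.212
grasp_force: 24.5
```

Call:
arm_command --commands '[0,0,0,0,0,0,0,0,0,0,0,0,0,0]'

```text
t: 11.15
eef_pos: [0.443, -0.3296, 0.0674]
tool_rot: [0.001, 0.152, 0.988, -0.0]
contact_force: [-0.4, 1.4, 7.0]
gripper_width: 0.212
grasp_force: 24.5
```

Call:
arm_command --commands '[0,0,-0.005,0,0,0,0,0,0,-0.02,0,0,0,0,0,0,-0.045,0,0,0,0,0,0,-0.07,0,0,0,0,0,0,-0.08,0,0,0,0,0,0,-0.08,0,0,0,0]'

```text
t: 11.75
eef_pos: [0.4433, -0.3299, 0.1484]
tool_rot: [0.002, 0.152, 0.988, -0.0]
contact_force: [0.2, 0.3, -0.4]
gripper_width: 0.218
grasp_force: 24.5
```

```bash
python3 - <<'E'
from h import *
go((.6045,-.2958,.143))
E
```

```text
t 11.75 pos [ 0.4433 -0.3299  0.1484] toolx [-0.954  0.3   -0.003] y [ 0.3    0.954 -0.   ] z [ 0.003 -0.001 -1.   ] F [ 0.2  0.3 -0.4] w 0.218 q [ 0.05  0.38  0.6   1.94 -0.27  0.9   2.06]
(0.6045, -0.2958, 0.143) shift mm [-143.5   80.9    5.8]
```

Call:
arm_command --commands '[-0.013,0.007,0,0,0,0,0,-0.036,0.02,0,0,0,0,0,-0.064,0.036,0.002,0,0,0,0,-0.092,0.052,0.004,0,0,0,0,-0.118,0.066,0.005,0,0,0,0,-0.136,0.076,0.006,0,0,0,0,-0.1435,0.081,0.006,0,0,0,0,-0.1435,0.081,0.006,0,0,0,0]'

```text
t: 12.55
eef_pos: [0.6044, -0.2936, 0.1389]
tool_rot: [-0.001, 0.151, 0.989, 0.0]
contact_force: [0.1, -0.2, 0.4]
gripper_width: 0.211
grasp_force: 24.5
```

Call:
arm_command --commands '[0,0,0,0,0,0,0]'

```text
t: 12.65
eef_pos: [0.6023, -0.2954, 0.1399]
tool_rot: [-0.001, 0.152, 0.988, -0.0]
contact_force: [-0.5, 0.3, -0.3]
gripper_width: 0.214
grasp_force: 24.5
```

```bash
python3 - <<'E'
from h import *
snap("s5","side");snap("c5","scene");snap("w5")
go((.6045,-.2958,.0834))
f=lambda n,x,y:cv2.resize(cv2.imread(f"pics/{n}.png")[y:y+150,x:x+200],(400,300))
a=f("s5",435,300); b=f("c5",180,290)
cv2.imwrite("pics/m5.png",np.hstack([a,b]))
E
```

```text
t 12.8 pos [ 0.6023 -0.2959  0.1408] toolx [-0.953  0.302  0.   ] y [ 0.302  0.953 -0.   ] z [-0.  0. -1.] F [-0.2  0.5 -2. ] w 0.214 q [-0.01  0.58  0.55  1.65 -0.35  1.01  1.91]
(0.6045, -0.2958, 0.0834) shift mm [-2.1  0.8 57.4]
```

View pics/m5.png

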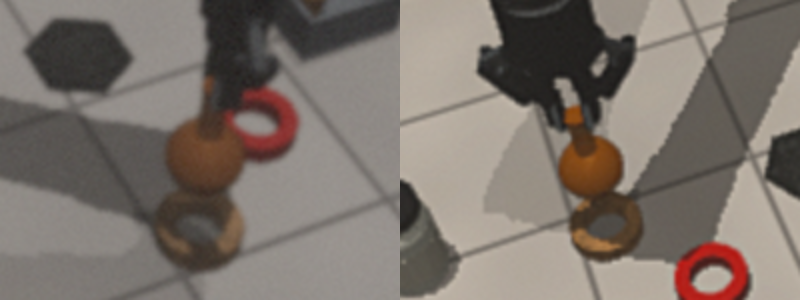

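```bash
python3 - <<'E'
from h import *
for n,x,y in [("s5",435,300),("c5",180,290)]:
    for p in [(.6023,-.2959,.1),(.6045,-.2958,.02),(.6023,-.2959,.1734)]: print(n,p,(proj(n,p)-[x,y])*2)
E
```

```text
s5 (0.6023, -0.2959, 0.1) [210. 156.]
s5 (0.6045, -0.2958, 0.02) [200. 220.]
s5 (0.6023, -0.2959, 0.1734) [220.  90.]
c5 (0.6023, -0.2959, 0.1) [190. 168.]
c5 (0.6045, -0.2958, 0.02) [204. 218.]
c5 (0.6023, -0.2959, 0.1734) [174. 118.]
```

Call:
arm_command --commands '[-0.002,0.001,0.012,0,0,0,0,-0.0035,0.0015,0.028,0,0,0,0,-0.0035,0.0015,0.042,0,0,0,0,-0.0035,0.0015,0.05,0,0,0,0,-0.0035,0.0015,0.053,0,0,0,0,-0.0035,0.0015,0.055,0,0,0,0,-0.0035,0.0015,0.055,0,0,0,0,-0.0035,0.0015,0.055,0,0,0,0]'

```text
t: 13.6
eef_pos: [0.6077, -0.2949, 0.0862]
tool_rot: [0.0, 0.152, 0.988, -0.0]
contact_force: [-1.1, -0.2, -0.0]
gripper_width: 0.213
grasp_force: 24.5
```

Call:
arm_command --commands '[0,0,0.001,0,0,0,0,0,0,0.001,0,0,0,0]'

```text
t: 13.8
eef_pos: [0.6076, -0.2949, 0.0851]
tool_rot: [0.0, 0.152, 0.988, -0.0]
contact_force: [-0.4, -0.1, 0.7]
gripper_width: 0.216
grasp_force: 24.5
```

Call:
arm_command --commands '[0,0,0.001,0,0,0,0,0,0,0.001,0,0,0,0]'

```text
t: 14.0
eef_pos: [0.608, -0.2955, 0.0846]
tool_rot: [0.001, 0.152, 0.988, -0.0]
contact_force: [0.2, -0.7, 4.6]
gripper_width: 0.214
grasp_force: 24.9
```

Call:
arm_command --commands '[0.001,0,0.0005,0,0,0,0,0.002,0,0.001,0,0,0,0]'

```text
t: 14.2
eef_pos: [0.6066, -0.2953, 0.0842]
tool_rot: [0.002, 0.152, 0.988, -0.001]
contact_force: [-0.2, -0.7, 9.7]
gripper_width: 0.213
grasp_force: 25.4
```

Call:
arm_command --commands '[0,0,0,0,0,0,0.23,0,0,0,0,0,0,0.25,0,0,0,0,0,0,0.29,0,0,0,0,0,0,0.36,0,0,0,0,0,0,0.5,0,0,0,0,0,0,0.7,0,0,0,0,0,0,0.9,0,0,-0.01,0,0,0,1]'

```text
t: 15.0
eef_pos: [0.6045, -0.2935, 0.0916]
tool_rot: [-0.001, 0.152, 0.988, 0.0]
contact_force: [0.2, 0.2, -1.0]
gripper_width: 0.977
grasp_force: 0.0
```

Call:
arm_command --commands '[0,0,-0.02,0,0,0,1,0,0,-0.05,0,0,0,1,0,0,-0.09,0,0,0,1,0,0,-0.13,0,0,0,1,0,0,-0.16,0,0,0,1,0,0,-0.16,0,0,0,1]'

```text
t: 15.6
eef_pos: [0.6076, -0.2961, 0.259]
tool_rot: [0.005, 0.152, 0.988, -0.001]
contact_force: [-0.6, 0.1, -0.4]
gripper_width: 0.998
grasp_force: 0.0
```

```bash
python3 - <<'E'
from h import *
snap("w6"); go((.5,.05,.25))
p=ray("w4",(588,119),.03)
cv2.imwrite("pics/m6.png",cv2.resize(cv2.imread("pics/w6.png"),(400,300)))
E
```

```text
t 15.65 pos [ 0.6065 -0.2952  0.2561] toolx [-0.954  0.3   -0.005] y [ 0.3    0.954 -0.   ] z [ 0.005 -0.002 -1.   ] F [-0.8 -0.1 -0.6] w 1.0 q [-0.05  0.48  0.6   1.53 -0.29  1.21  1.86]
(0.5, 0.05, 0.25) shift mm [205.4 297.2   4.9]
```

View pics/m6.png

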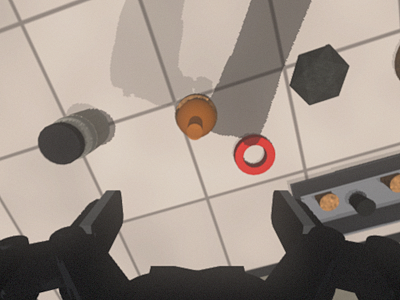

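The small flask stands upright in the small ring at about (195,118). The dish's lip lies along the tool's y axis, so I'll turn 60° while going back towards it.

Call:
arm_command --commands '[0.03,0.038,0,0,0,-8,1,0.057,0.08,0,0,0,-16,1,0.084,0.12,0,0,0,-24,1,0.111,0.16,0,0,0,-32,1,0.138,0.2,0,0,0,-40,1,0.165,0.24,0,0,0,-48,1,0.187,0.27,0,0,0,-56,1,0.205,0.297,0.005,0,0,-60,1]'

```text
t: 16.45
eef_pos: [0.4976, 0.0529, 0.2474]
tool_rot: [-0.0, -0.366, 0.931, 0.0]
contact_force: [0.2, 0.3, 0.2]
gripper_width: 1.0
grasp_force: 0.0
```

Call:
arm_command --commands '[0,0,0,0,0,0,1,0,0,0,0,0,0,1]'

```text
t: 16.65
eef_pos: [0.4983, 0.051, 0.247]
tool_rot: [-0.001, -0.363, 0.932, 0.0]
contact_force: [-0.2, -0.9, -0.1]
gripper_width: 1.0
grasp_force: 0.0
```

```bash
python3 - <<'E'
from h import *
snap("w7"); go((.446,.096,.25))
print(proj("w7",(.446,.096,.03)))
cv2.imwrite("pics/m7.png",cv2.resize(cv2.imread("pics/w7.png"),(600,450)))
E
```

```text
t 16.7 pos [0.4987 0.0499 0.2472] toolx [-0.738 -0.675  0.001] y [-0.675  0.738  0.   ] z [-0.001 -0.001 -1.   ] F [-0.5 -1.2  0.6] w 0.998 q [-0.49  0.14  0.29  1.92 -0.05  1.08  2.14]
(0.446, 0.096, 0.25) shift mm [ 7.8 69.6 -2.8]
[482. 235.]
```

View pics/m7.png

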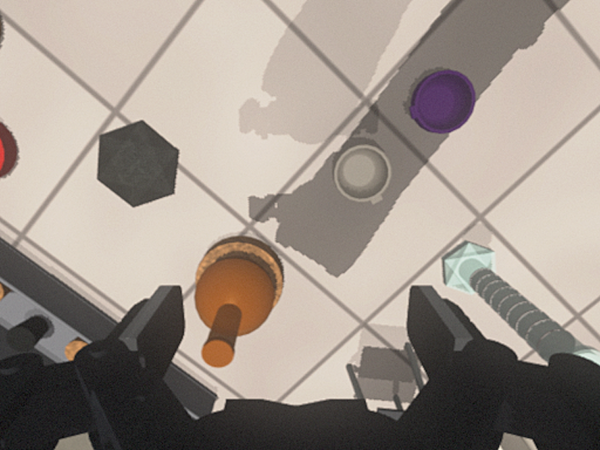

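The dish's rim centre is at (481,228) in full scale, close to prediction; the large flask and cylinder clear the fingers.

```bash
python3 - <<'E'
from h import *
print(ray("w7",(481,228),.03), ray("w7",(138*4/3,163*4/3),.004), ray("w7",(467*4/3,265*4/3),.01))
im=cv2.imread("pics/w7.png")[170:290,410:550]; cv2.imwrite("pics/m8.png",cv2.resize(cv2.convertScaleAbs(im,alpha=1.5),None,fx=3,fy=3,interpolation=2))
E
```

```text
[0.44244389 0.09160842] [ 0.60031735 -0.08679118] [0.43544367 0.26456976]
```

View pics/m8.png

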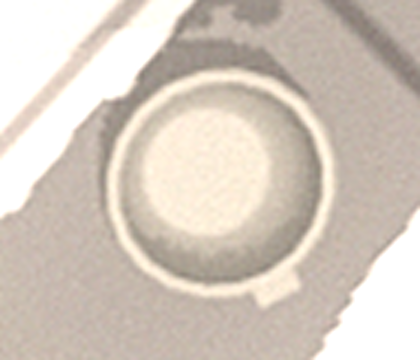

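The enlarged crop shows the lip at lower right, about 60° off the grip line, so it's clear of the pads. Going down on the dish.

Call:
arm_command --commands '[0.004,0.035,0.02,0,0,0,1,0.0085,0.069,0.05,0,0,0,1,0.0085,0.069,0.1,0,0,0,1,0.0085,0.069,0.15,0,0,0,1,0.0085,0.069,0.195,0,0,0,1,0.0085,0.069,0.22,0,0,0,1,0.0085,0.069,0.235,0,0,0,1,0.0085,0.069,0.235,0,0,0,1]'

```text
t: 17.5
eef_pos: [0.445, 0.0936, 0.0107]
tool_rot: [-0.002, -0.361, 0.932, -0.0]
contact_force: [-0.0, 0.4, 0.2]
gripper_width: 1.001
grasp_force: 0.0
```

```bash
python3 - <<'E'
from h import *
snap("w9"); snap("s9","side"); go((.4455,.0955,.0015))
b=cv2.resize(cv2.imread("pics/s9.png")[200:350,250:450],(400,300),interpolation=2)
cv2.imwrite("pics/m9.png",np.hstack([cv2.resize(cv2.imread("pics/w9.png"),(400,300)),b]))
E
```

```text
t 17.6 pos [0.4466 0.0947 0.0128] toolx [-0.738 -0.674  0.001] y [-0.674  0.738 -0.   ] z [-0.    -0.001 -1.   ] F [-0.1  0.5  0.1] w 0.999 q [-0.5   0.43  0.18  2.22 -0.16  0.5   2.12]
(0.4455, 0.0955, 0.0015) shift mm [ 0.3  1.4 11.3]
```

View pics/m9.png

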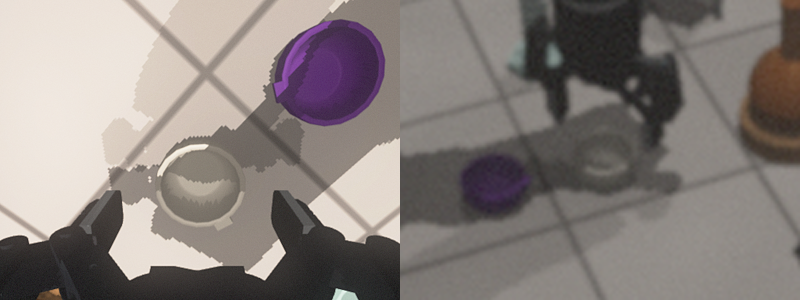

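```bash
python3 - <<'E'
from h import *
print(proj("w9",(.4466,.0947,.03)), ray("w9",(402,371),.03))
im=cv2.imread("pics/w9.png")[270:500,300:500]; cv2.imwrite("pics/m10.png",cv2.resize(im,None,fx=2.5,fy=2.5,interpolation=2))
E
```

```text
[391. 381.] [0.44159627 0.09485458]
```

View pics/m10.png

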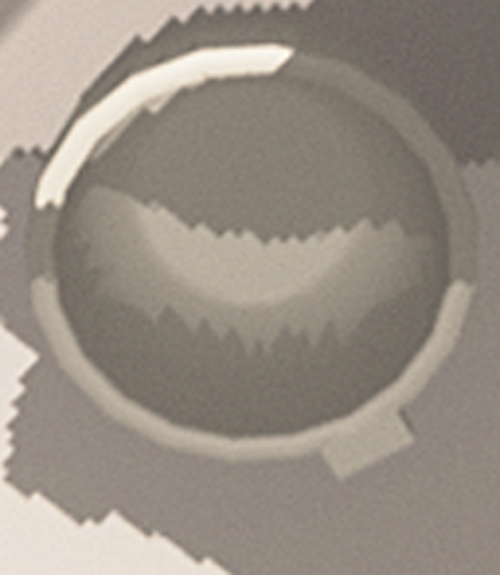

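Call:
arm_command --commands '[0.001,0.0015,0.005,0,0,0,1,0.0015,0.0015,0.01,0,0,0,1,0.0015,0.0015,0.011,0,0,0,0.9,0.0015,0.0015,0.011,0,0,0,0.8,0.0015,0.0015,0.011,0,0,0,0.72,0.0015,0.0015,0.011,0,0,0,0.65,0.0015,0.0015,0.011,0,0,0,0.6,0.0015,0.0015,0.011,0,0,0,0.55]' --force 25

```text
t: 18.4
eef_pos: [0.444, 0.0959, 0.0017]
tool_rot: [0.0, -0.363, 0.932, 0.0]
contact_force: [-0.7, 0.6, -0.1]
gripper_width: 0.55
grasp_force: 0.0
```

Call:
arm_command --commands '[0,0,0,0,0,0,0.4,0,0,0,0,0,0,0.4]'

```text
t: 18.6
eef_pos: [0.444, 0.0959, 0.0017]
tool_rot: [-0.0, -0.363, 0.932, 0.0]
contact_force: [-0.0, -0.3, 0.2]
gripper_width: 0.401
grasp_force: 0.0
```

```bash
python3 - <<'E'
from h import *
snap("w11"); snap("s11","side")
b=cv2.resize(cv2.imread("pics/s11.png")[200:350,250:450],(400,300),interpolation=2)
cv2.imwrite("pics/m11.png",np.hstack([cv2.resize(cv2.imread("pics/w11.png"),(400,300)),b]))
go()
E
```

```text
t 18.7 pos [0.444  0.0959 0.0017] toolx [-0.737 -0.676  0.   ] y [-0.676  0.737  0.   ] z [-0.  0. -1.] F [-0.   0.3  0.3] w 0.396 q [-0.49  0.45  0.17  2.23 -0.16  0.48  2.12]
```

View pics/m11.png

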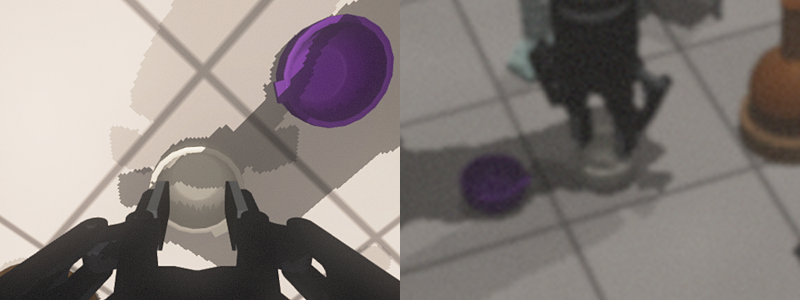

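The fingers closed to 34 mm with no force, and in both pictures they overlap the dish without gripping it. I'll work out their true tip height from the picture geometry.

```bash
python3 - <<'E'
from h import *
tx=np.array([-.738,-.674,0]);ty=np.array([-.674,.738,0])
for n,tcp,half in [("w9",[.4466,.0947,.0128],.0425),("w11",[.444,.0959,.0017],.017)]:
  for dz in (0,.013,.02,.03,.04,.05):
    for dx in (.011,-.011):
      print(n,dz,dx,[proj(n,np.array(tcp)+[0,0,dz]+dx*tx+s*half*ty) for s in(-1,1)])
# edges of the finger silhouettes in w11: dark pixels per row
g=cv2.cvtColor(cv2.imread("pics/w11.png"),6)
for y in range(340,500,12):
    r=g[y]<60; xs=np.flatnonzero(np.diff(r.astype(int)))
    print(y,xs[(xs>240)&(xs<560)])
g=cv2.cvtColor(cv2.imread("pics/w9.png"),6)
for y in range(360,480,12):
    r=g[y]<60; xs=np.flatnonzero(np.diff(r.astype(int)))
    print(y,xs[(xs>140)&(xs<660)])
E
```

```text
w9 0 0.011 [array([272., 332.]), array([511., 332.])]
w9 0 -0.011 [array([276., 388.]), array([507., 388.])]
w9 0.013 0.011 [array([263., 345.]), array([520., 345.])]
w9 0.013 -0.011 [array([267., 405.]), array([515., 405.])]
w9 0.02 0.011 [array([257., 353.]), array([525., 353.])]
w9 0.02 -0.011 [array([262., 415.]), array([520., 415.])]
w9 0.03 0.011 [array([249., 366.]), array([534., 366.])]
w9 0.03 -0.011 [array([254., 432.]), array([528., 432.])]
w9 0.04 0.011 [array([239., 381.]), array([543., 381.])]
w9 0.04 -0.011 [array([245., 450.]), array([537., 450.])]
w9 0.05 0.011 [array([227., 397.]), array([554., 397.])]
w9 0.05 -0.011 [array([235., 471.]), array([547., 471.])]
w11 0 0.011 [array([345., 324.]), array([440., 325.])]
w11 0 -0.011 [array([346., 381.]), array([438., 381.])]
w11 0.013 0.011 [array([341., 337.]), array([443., 338.])]
w11 0.013 -0.011 [array([343., 397.]), array([441., 397.])]
w11 0.02 0.011 [array([339., 345.]), array([445., 346.])]
w11 0.02 -0.011 [array([341., 407.]), array([443., 407.])]
w11 0.03 0.011 [array([336., 358.]), array([449., 358.])]
w11 0.03 
[... 542 characters left out ...]
81 301 314 338 449 473 486 522]
436 [251 257 258 261 263 268 270 272 274 281 282 307 313 335 451 475 479 536]
448 [253 255 333 454 554]
460 [330 456]
472 [328 459]
484 [325 461]
496 [313 317 323 463 469 474]
360 []
372 []
384 [547 558]
396 [240 241 545 567]
408 [213 214 241 242 544 575 598 610]
420 [234 235 242 244 543 584 607 618]
432 [207 209 242 244 542 592 617 630]
444 [187 188 190 193 194 197 199 202 203 206 207 209 210 212 214 217 219 221
 232 233 242 244 543 600 627 629 630 632 635 640]
456 [148 149 159 162 182 205 206 217 225 227 237 239 547 605 624 636 642 647
 652 659]
468 [145 149 151 173 182 212 213 218 219 224 226 227 229 230 231 233 553 605
 607 611 614 651 652 654 656 657 659]
```

The silhouettes show the fingertips 32–40 mm above the reported TCP, depending on opening, so they closed just above the rim. I'll reopen and go 30 mm lower, watching the force.

Call:
arm_command --commands '[0,0,-0.004,0,0,0,0.6,0,0,-0.004,0,0,0,0.8,0,0,-0.004,0,0,0,1,0,0,-0.004,0,0,0,1,0,0,-0.004,0,0,0,1]'

```text
t: 19.2
eef_pos: [0.444, 0.0959, 0.0057]
tool_rot: [-0.0, -0.363, 0.932, 0.0]
contact_force: [-0.6, 0.4, -0.3]
gripper_width: 1.001
grasp_force: 0.0
```

Call:
arm_command --commands '[0,0,0.006,0,0,0,1,0,0,0.012,0,0,0,1,0,0,0.018,0,0,0,1,0,0,0.018,0,0,0,1]'

```text
t: 19.6
eef_pos: [0.4432, 0.0956, -0.0134]
tool_rot: [-0.001, -0.363, 0.932, 0.0]
contact_force: [0.1, 0.2, -0.7]
gripper_width: 0.998
grasp_force: 0.0
```

Call:
arm_command --commands '[0,0,0.005,0,0,0,1,0,0,0.01,0,0,0,1,0,0,0.014,0,0,0,1,0,0,0.014,0,0,0,1]'

```text
t: 20.0
eef_pos: [0.4436, 0.0958, -0.0269]
tool_rot: [-0.0, -0.363, 0.932, 0.0]
contact_force: [0.3, 0.5, 0.5]
gripper_width: 0.999
grasp_force: 0.0
```

```bash
python3 - <<'E'
from h import *
snap("w12"); go()
p=np.array(get_obs()["eef_pos"]);tx=np.array([-.738,-.674,0]);ty=np.array([-.674,.738,0])
for dz in (.03,.035,.04,.045): print(dz,[proj("w12",p+[0,0,dz]+.011*tx+s*.0425*ty) for s in(-1,1)])
print("rim c",proj("w12",(.444,.0966,.03)),"rim ends",[proj("w12",np.array([.444,.0966,.03])+s*.03*ty) for s in(-1,1)])
g=cv2.cvtColor(cv2.imread("pics/w12.png"),6)
for y in range(360,450,12):
    r=g[y]<60; xs=np.flatnonzero(np.diff(r.astype(int)))
    print(y,xs[(xs>180)&(xs<620)])
E
```

```text
t 20.05 pos [ 0.4438  0.0958 -0.0266] toolx [-0.737 -0.676  0.001] y [-0.676  0.737  0.   ] z [-0.001 -0.    -1.   ] F [ 1.2  0.1 -0.7] w 1.005 q [-0.47  0.51  0.15  2.24 -0.18  0.41  2.14]
0.03 [array([250., 358.]), array([533., 359.])]
0.035 [array([246., 365.]), array([538., 366.])]
0.04 [array([241., 372.]), array([543., 373.])]
0.045 [array([235., 380.]), array([548., 381.])]
rim c [393. 442.] rim ends [array([276., 442.]), array([510., 442.])]
360 []
372 []
384 [235 240 547 559]
396 [221 224 226 231 232 237 239 241 545 567]
408 [212 216 217 224 225 243 544 576 597 610]
420 [204 244 543 584 606 619]
432 [195 244 542 593 616]
444 [186 237 238 244 543 601]
```

No contact at TCP z = −0.027, which confirms the offset. Close.

Call:
arm_command --commands '[0,0,0,0,0,0,0.9,0,0,0,0,0,0,0.82,0,0,0,0,0,0,0.76,0,0,0,0,0,0,0.72,0,0,0,0,0,0,0.68,0,0,0,0,0,0,0.62,0,0,0,0,0,0,0.5,0,0,0,0,0,0,0.5]' --force 25

```text
t: 20.85
eef_pos: [0.4442, 0.096, -0.0259]
tool_rot: [0.0, -0.363, 0.932, 0.0]
contact_force: [-1.6, -0.7, 6.1]
gripper_width: 0.698
grasp_force: 25.5
```

Call:
arm_command --commands '[0,0,-0.006,0,0,0,0.5,0,0,-0.02,0,0,0,0.5,0,0,-0.05,0,0,0,0.5,0,0,-0.085,0,0,0,0.5,0,0,-0.12,0,0,0,0.5,0,0,-0.15,0,0,0,0.5,0,0,-0.165,0,0,0,0.5,0,0,-0.165,0,0,0,0.5]'

```text
t: 21.65
eef_pos: [0.4455, 0.0964, 0.1409]
tool_rot: [0.002, -0.363, 0.932, 0.0]
contact_force: [0.1, 0.0, -1.1]
gripper_width: 0.701
grasp_force: 27.3
```

Call:
arm_command --commands '[-0.015,0.0025,0,0,0,0,0.5,-0.05,0.0085,0,0,0,0,0.5,-0.095,0.016,0,0,0,0,0.5,-0.14,0.024,0,0,0,0,0.5,-0.185,0.0315,0,0,0,0,0.5,-0.225,0.038,0,0,0,0,0.5,-0.25,0.0425,0,0,0,0,0.5,-0.257,0.044,0,0,0,0,0.5]'

```text
t: 22.45
eef_pos: [0.6036, 0.306, 0.1356]
tool_rot: [-0.001, -0.364, 0.931, 0.0]
contact_force: [0.5, 0.4, -1.2]
gripper_width: 0.703
grasp_force: 27.3
```

Call:
arm_command --commands '[0,0,0,0,0,0,0.5,0,0,0,0,0,0,0.5]'

```text
t: 22.65
eef_pos: [0.6028, 0.3006, 0.1374]
tool_rot: [-0.001, -0.362, 0.932, -0.0]
contact_force: [0.4, -0.5, -0.4]
gripper_width: 0.702
grasp_force: 27.3
```

```bash
python3 - <<'E'
from h import *
snap("s13","side");snap("c13","scene");snap("w13"); go((.6045,.302,.0941))
o=get_obs();p=o["eef_pos"]; print(o["grasp_force"])
# dish blob (bright, low saturation) centroid near its expected projection, and gauze gap below
for n in("s13","c13"):
    im=cv2.imread(f"pics/{n}.png"); q=proj(n,p+[0,0,.056]); g=proj(n,(.6045,.302,.12))
    print(n,"rim exp",q,"gauze exp",g)
    h=cv2.cvtColor(im,cv2.COLOR_BGR2GRAY); x0,y0=int(g[0])-50,int(g[1])-40
    print(h[y0:y0+90:5,x0:x0+100:5])
E
```

```text
t 22.8 pos [0.6032 0.3006 0.1387] toolx [-0.738 -0.675  0.001] y [-0.675  0.738 -0.   ] z [-0.    -0.001 -1.   ] F [ 0.1 -0.6 -0.5] w 0.7 q [-0.7   0.54  0.2   1.63 -0.12  0.99  1.86]
(0.6045, 0.302, 0.0941) shift mm [-1.9  0.2 44.6]
27.335298261459684
s13 rim exp [389. 122.] gauze exp [390. 154.]
[[134 133 134 133 133 120  42  47 131 110 113 120  52  35  40  40  93 131
  129 127]
 [134 133 134 135 134 124  49  53  73  73  75  73  67  39  41  70 127 130
  129 127]
 [133 133 127 123 118 120  53  66  74  80  76  75  63  47  67 121 127 128
  128 130]
 [122 132 134 135 136 135 102  71  73  81  97  97  69  47  80 117 128 128
  128 130]
 [133 134 134 132 133 134 132 102  72  74  81  75  64  50 122 134 111 127
  129 130]
 [139 135 131 133 130 132 132 131 102  70  70 100 126 130 138 135 131 116
  131 129]
 [ 98 132 135 130 131 132 132 126  62  50  55  79 115 133 134 139 135 126
  121 129]
 [ 96  94 142 132 134 132 119  57  63  70  73  78  75  53  80 118 137 137
  120 126]
 [100 120 119 133 135 112  45  59  65  66  65  66  75  56  54 112 136 131
  125 107]
 [116  77 115 131 131  60  45  46  6
[... 1606 characters left out ...]
  67  68
   75  75]
 [ 65  72  70  69  83  72  63  57  54  62  77  71  46  49 167 162 133 162
  108 136]
 [146 107  70  71  71  70  62  69  68  71  45  69  67  75 164 130 123 148
  167 166]
 [142 140 141  71  70  75  59  77  70  95  94  92  55  65  93 163 165 143
  163 165]
 [122 141 141 145  99  71  68  73  71  63  72  92  96  72  93  91 123 171
  128 167]
 [120 142 142 144 146 141  63  58  67  74  72  83  94  80  92  93  94  86
  144 117]
 [139 100 146 121 103 140  75  75  73  74  74  82  86  84  92  93  94  93
   87 169]
 [141 108 107 147 148  82  77  73  75  74  97  95  91  94  93  93  93  96
  157 166]
 [160 155 125 135 146 150  91  72  74  74  96  96  95  93  94  93  90 171
  165 168]]
```

Dish is held above the gauze. Lower it.

Call:
arm_command --commands '[-0.001,0,0.01,0,0,0,0.5,-0.002,0,0.022,0,0,0,0.5,-0.002,0,0.032,0,0,0,0.5,-0.002,0,0.038,0,0,0,0.5,-0.002,0,0.041,0,0,0,0.5,-0.002,0,0.0425,0,0,0,0.5,-0.002,0,0.0425,0,0,0,0.5,-0.002,0,0.0425,0,0,0,0.5]'

```text
t: 23.6
eef_pos: [0.6054, 0.3035, 0.0965]
tool_rot: [0.0, -0.363, 0.932, 0.0]
contact_force: [0.1, 0.1, -0.8]
gripper_width: 0.701
grasp_force: 27.3
```

Call:
arm_command --commands '[0,0,0.001,0,0,0,0.5,0,0,0.001,0,0,0,0.5]'

```text
t: 23.8
eef_pos: [0.6051, 0.3035, 0.0953]
tool_rot: [0.0, -0.363, 0.932, 0.0]
contact_force: [-0.3, -0.8, 0.1]
gripper_width: 0.697
grasp_force: 27.3
```

Call:
arm_command --commands '[0,0,0.001,0,0,0,0.5,0,0,0.001,0,0,0,0.5]'

```text
t: 24.0
eef_pos: [0.6052, 0.3035, 0.0943]
tool_rot: [0.0, -0.363, 0.932, 0.0]
contact_force: [-0.6, 0.7, 0.4]
gripper_width: 0.698
grasp_force: 27.4
```

Call:
arm_command --commands '[0,0,0.001,0,0,0,0.5,0,0,0.001,0,0,0,0.5]'

```text
t: 24.2
eef_pos: [0.6053, 0.3035, 0.0942]
tool_rot: [0.0, -0.363, 0.932, 0.0]
contact_force: [-1.8, -1.7, 6.7]
gripper_width: 0.702
grasp_force: 27.8
```

Call:
arm_command --commands '[0,0,0.0005,0,0,0,0.5,0,0,0.0005,0,0,0,0.5]'

```text
t: 24.4
eef_pos: [0.6053, 0.3035, 0.0942]
tool_rot: [0.0, -0.363, 0.932, 0.0]
contact_force: [-3.7, -1.0, 9.0]
gripper_width: 0.7
grasp_force: 28.0
```

Call:
arm_command --commands '[0,0,-0.0005,0,0,0,0.71,0,0,-0.0005,0,0,0,0.73,0,0,-0.0005,0,0,0,0.77,0,0,-0.0005,0,0,0,0.85,0,0,-0.0005,0,0,0,0.95,0,0,-0.0005,0,0,0,1,0,0,-0.005,0,0,0,1,0,0,-0.02,0,0,0,1]'

```text
t: 25.2
eef_pos: [0.604, 0.3028, 0.1118]
tool_rot: [-0.002, -0.363, 0.932, -0.0]
contact_force: [0.3, 0.8, -0.3]
gripper_width: 0.998
grasp_force: 0.0
```

Call:
arm_command --commands '[0,0,-0.03,0,0,0,1,0,0,-0.07,0,0,0,1,0,0,-0.11,0,0,0,1,0,0,-0.14,0,0,0,1,0,0,-0.14,0,0,0,1]'

```text
t: 25.7
eef_pos: [0.608, 0.3045, 0.26]
tool_rot: [0.005, -0.362, 0.932, 0.001]
contact_force: [0.4, -0.8, -0.1]
gripper_width: 1.0
grasp_force: 0.0
```

```bash
python3 - <<'E'
from h import *
snap("w14");snap("s14","side");snap("c14","scene"); go((.439,.2655,.235))
T=(.6053,.3035)
def circ(n,pr,r0,r1):
    g=cv2.medianBlur(cv2.cvtColor(cv2.imread(f"pics/{n}.png"),6),5);x,y=[int(v) for v in pr];x0,y0=max(x-110,0),max(y-110,0)
    c=cv2.HoughCircles(g[y0:y+110,x0:x+110],cv2.HOUGH_GRADIENT,1.2,10,param1=80,param2=22,minRadius=r0,maxRadius=r1)
    return None if c is None else (c[0,:3]+[x0,y0,0]).round(1).tolist()
for n in("w14",):
    pr=proj(n,(*T,.15)); ga=[proj(n,(.604+a*.04,.302+b*.04,.12)) for a in(-1,1) for b in(-1,1)]
    print(n,"dish rim expected",pr,"gauze corners",ga)
    e=proj(n,(T[0]+.03,T[1],.15)); r=int(np.hypot(*(e-pr))); print(r,circ(n,pr,r-8,r+8))
h=cv2.cvtColor(cv2.imread("pics/w14.png"),cv2.COLOR_BGR2HSV)
pr=proj("w14",(*T,.15)).astype(int); print(h[:,:,2][max(pr[1]-150,0):pr[1]+150:12,max(pr[0]-150,0):pr[0]+150:12])
E
```

```text
t 25.85 pos [0.6048 0.3033 0.253 ] toolx [-0.737 -0.676 -0.   ] y [-0.676  0.737  0.   ] z [-0.  0. -1.] F [-0.4  0.3 -0.8] w 1.001 q [-0.71  0.45  0.23  1.5  -0.1   1.2   1.84]
(0.439, 0.2655, 0.235) shift mm [147.7  84.2  17.9]
w14 dish rim expected [395. 272.] gauze corners [array([391., 164.]), array([485., 254.]), array([305., 261.]), array([398., 342.])]
50 [[396.0, 269.4, 51.8], [398.4, 257.4, 50.6], [387.6, 258.6, 57.2]]
[[190 191 193 191 191 191 196 185 146 194 169 153 175 174 170 174 173 100
   96  99 111 100 119 119 125]
 [189 189 188 189 193 194 193 169 166 134 164 155 173 173 174 173 147  96
   99  92  93  96 122 123 121]
 [192 189 191 189 190 191 193 168 170 170 125 177 174 172 173 173  89  94
   97  95  95  92 120 123 120]
 [191 189 191 193 192 191 193 166 168 120 178 128 178 175 177 177  95  94
   91  91  98  96 120 122 122]
 [190 194 191 189 191 186 194 194 132 178 178 180 121 179 177 183  98  96
  109 103 119 120 119 122 117]
 [191 190 193 191 191 192 190 134 185 206 184 176 181 118 181  86 100  98
  122 119 119 116 119 126 201]
 [190 190 191 195 195 195 148 206  78
[... 1258 characters left out ...]
03 206 205 206 205 204 202 207 176 122
  127  93 200 202 205 207 202]
 [192 190 192 153 205 203 206 202 205 204 204 206 206 205 208 205 201 204
  135 205 202 201 203 201 202]
 [187 185 190 192 136 204 207 203 204 208 206 210 207 209 210 207 205 138
  204 204 204 206 202 205 206]
 [189 190 190 194 194 153 210 208 208 208 209 207 207 209 208 210 137 205
  207 207 205 201 204 204 202]
 [191 188 189 193 195 195 183 197 208 206 209 207 210 207 209 140 207 205
  204 204 206 205 204 204 202]
 [190 188 190 194 194 192 199 200 155 207 207 206 209 209 138 209 207 203
  204 205 202 205 205 201 204]
 [160 189 191 194 196 199 196 195 196 136 206 205 203 142 208 208 206 206
  205 204 204 202 202 205 203]]
```

The dish's rim is found at (396,269), within 2 px of where it was put. The gauze centre is near (400,253) against an expected (395,255), so it's about 3 mm off centre. Now the cylinder.

Call:
arm_command --commands '[0.036,0.021,0,0,0,0,1,0.073,0.042,0,0,0,0,1,0.11,0.063,0,0,0,0,1,0.1465,0.084,0,0,0,0,1,0.1465,0.084,0,0,0,0,1,0.1465,0.084,0.02,0,0,0,1,0.1465,0.084,0.03,0,0,0,1,0.1465,0.084,0.03,0,0,0,1]'

```text
t: 26.65
eef_pos: [0.4394, 0.2653, 0.2206]
tool_rot: [-0.002, -0.363, 0.932, -0.001]
contact_force: [-0.2, -0.3, -0.3]
gripper_width: 1.004
grasp_force: 0.0
```

```bash
python3 - <<'E'
from h import *
snap("w15"); go((.44,.2665,.107))
im=cv2.imread("pics/w15.png"); q=proj("w15",(.44,.2665,.19)); f=proj("w15",(.44,.2665,.0)); e=proj("w15",(.454,.2665,.19)); print("top exp",q,"foot",f,"r",np.hypot(*(e-q)))
b=im.astype(int); m=((b[:,:,0]-b[:,:,2])>8).astype(np.uint8)  # cyan glass: blue over red
n,l,st,c=cv2.connectedComponentsWithStats(m)
for i in range(1,n):
    if st[i,4]>300: print(st[i],c[i].round(0))
x,y=q.astype(int); s=m[y-60:y+61:6,x-60:x+61:6]; print("\n".join("".join(".#"[v] for v in r) for r in s)); print(x-60,y-60)
# gauze edges in w14
g=cv2.cvtColor(cv2.imread("pics/w14.png"),6)
print("x",[(y,np.flatnonzero(g[y,300:500]<110)[[0,-1]]+300) for y in(205,215,225)]); print("y",[(x,np.flatnonzero(g[150:350,x]<110)[[0,-1]]+150) for x in(345,350,452,456)])
E
```

```text
t 26.7 pos [0.4401 0.2658 0.2216] toolx [-0.737 -0.676  0.003] y [-0.676  0.737 -0.   ] z [-0.002 -0.002 -1.   ] F [1.1 0.1 0.6] w 1.0 q [-0.83  0.19  0.19  1.92 -0.04  1.03  1.69]
(0.44, 0.2665, 0.107) shift mm [ -0.8   0.6 114.6]
top exp [394. 328.] foot [394. 247.] r 32.526911934581186
[ 278    0   73   20 1013] [315.   8.]
.....................
.....................
.....................
.....................
.....................
.....................
.....................
.....................
.....................
.....................
.....................
.....................
.....................
.....................
.....................
.....................
.....................
.....................
.....................
.....................
.....................
334 268
x [(205, array([339, 470])), (215, array([338, 468])), (225, array([338, 490]))]
y [(345, array([166, 308])), (350, array([185, 308])), (452, array([150, 319])), (456, array([150, 297]))]
```

```bash
python3 - <<'E'
from h import *
im=cv2.imread("pics/w15.png").astype(int)
m=((im[:,:,1]-im[:,:,2])>6).astype(np.uint8); m=cv2.morphologyEx(m,cv2.MORPH_OPEN,np.ones((5,5)))
x,y=334,208; s=m[y:y+200:8,x-20:x+141:8]; print("\n".join("".join(".#"[v] for v in r) for r in s))
g=cv2.medianBlur(cv2.cvtColor(im.astype(np.uint8),6),5)[270:390,320:470]
c=cv2.HoughCircles(g,cv2.HOUGH_GRADIENT,1.2,8,param1=60,param2=15,minRadius=26,maxRadius=40); print(None if c is None else (c[0,:4]+[320,270,0]).round(1))
E
```

```text
.....................
.....................
.....................
.....................
.....................
.....................
.....................
.....................
.....................
.....................
.....................
.....................
.....................
.....................
.....................
.....................
.....................
.....................
.....................
.....................
.....................
.....................
.....................
.....................
.....................
[[410.6 330.6  38. ]
 [402.2 334.2  32.7]
 [419.  328.2  29.8]
 [402.2 321.   28.8]]
```

```bash
python3 - <<'E'
from h import *
im=cv2.imread("pics/w15.png")
for y in (300,320,335,350): print(y,[tuple(int(v) for v in im[y,x]) for x in range(346,462,6)])
for x in (402,): print(x,[tuple(int(v) for v in im[y,x]) for y in range(210,400,8)])
E
```

```text
300 [(109, 118, 125), (128, 138, 146), (179, 191, 203), (157, 168, 179), (109, 115, 127), (110, 117, 126), (100, 105, 102), (153, 159, 157), (149, 154, 152), (179, 182, 181), (195, 198, 200), (199, 204, 205), (181, 184, 184), (146, 149, 145), (153, 153, 153), (98, 102, 104), (108, 118, 125), (112, 117, 125), (114, 121, 129), (108, 115, 123)]
320 [(175, 187, 200), (174, 187, 201), (176, 188, 202), (175, 188, 203), (187, 196, 205), (168, 172, 173), (204, 208, 208), (202, 206, 204), (203, 205, 202), (202, 205, 204), (200, 204, 202), (201, 202, 200), (201, 203, 203), (204, 207, 203), (202, 205, 201), (201, 205, 200), (178, 181, 183), (136, 142, 147), (108, 115, 121), (109, 115, 124)]
335 [(178, 190, 203), (177, 188, 202), (177, 186, 200), (178, 187, 201), (203, 211, 216), (187, 190, 189), (205, 209, 206), (204, 208, 206), (206, 209, 205), (210, 211, 209), (204, 208, 204), (205, 209, 205), (207, 211, 207), (205, 209, 204), (207, 208, 206), (202, 203, 200), (185, 189, 187), (157, 161, 161), (115, 121, 128), (114, 118, 125)]
350 [(155, 165, 177), (164, 172, 185), (176, 186, 203), (177, 189, 205), (176, 188, 203), (189, 193, 195), (181, 184, 184), (204, 208, 201), (206, 208, 205), (207, 209, 202), (208, 212, 205), (204, 207, 201), (203, 208, 202), (206, 210, 203), (204, 208, 204), (177, 180, 175), (156, 160, 161), (114, 118, 126), (110, 116, 126), (112, 117, 127)]
402 [(134, 136, 136), (195, 197, 200), (192, 196, 199), (171, 177, 175), (90, 96, 97), (94, 97, 100), (97, 102, 99), (93, 94, 96), (96, 100, 104), (96, 101, 102), (96, 102, 99), (150, 157, 152), (200, 205, 207), (201, 206, 205), (200, 204, 202), (203, 206, 204), (204, 209, 207), (206, 209, 204), (206, 209, 203), (205, 209, 210), (178, 191, 204), (176, 187, 201), (180, 191, 207), (177, 191, 202)]
```

The tube's top spans x 370–448, y 297–367 in w15, so it's about 5 mm to +y of the gripper centre. I'll correct for that on the way down.

Call:
arm_command --commands '[-0.0025,0.005,0,0,0,0,1,-0.0025,0.005,0.015,0,0,0,1,-0.0025,0.005,0.04,0,0,0,1,-0.0025,0.005,0.065,0,0,0,1,-0.0025,0.005,0.09,0,0,0,1,-0.0025,0.005,0.108,0,0,0,1,-0.0025,0.005,0.115,0,0,0,1,-0.0025,0.005,0.115,0,0,0,1]'

```text
t: 27.5
eef_pos: [0.4387, 0.2718, 0.1073]
tool_rot: [-0.001, -0.363, 0.932, -0.0]
contact_force: [-0.2, 0.1, 0.2]
gripper_width: 1.002
grasp_force: 0.0
```

Call:
arm_command --commands '[0,0,0,0,0,0,0.85,0,0,0,0,0,0,0.7,0,0,0,0,0,0,0.6,0,0,0,0,0,0,0.52,0,0,0,0,0,0,0.46,0,0,0,0,0,0,0.41,0,0,0,0,0,0,0.37,0,0,0,0,0,0,0.34]' --force 30

```text
t: 28.3
eef_pos: [0.4388, 0.2717, 0.1076]
tool_rot: [-0.0, -0.363, 0.932, 0.0]
contact_force: [-0.4, -0.1, 0.4]
gripper_width: 0.344
grasp_force: 0.1
```

Call:
arm_command --commands '[0,0,0,0,0,0,0.31,0,0,0,0,0,0,0.28,0,0,0,0,0,0,0.2,0,0,0,0,0,0,0.1,0,0,0,0,0,0,0.1]'

```text
t: 28.8
eef_pos: [0.4388, 0.2718, 0.1077]
tool_rot: [0.0, -0.363, 0.932, 0.0]
contact_force: [-0.2, 1.2, 1.3]
gripper_width: 0.318
grasp_force: 29.8
```

Call:
arm_command --commands '[0,0,-0.005,0,0,0,0.1,0,0,-0.018,0,0,0,0.1,0,0,-0.035,0,0,0,0.1,0,0,-0.052,0,0,0,0.1,0,0,-0.065,0,0,0,0.1,0,0,-0.07,0,0,0,0.1,0,0,-0.07,0,0,0,0.1]'

```text
t: 29.5
eef_pos: [0.4392, 0.2718, 0.1785]
tool_rot: [0.001, -0.363, 0.932, 0.0]
contact_force: [-1.1, 0.2, -1.6]
gripper_width: 0.322
grasp_force: 29.6
```

Call:
arm_command --commands '[0.006,-0.012,0,0,0,0,0.1,0.018,-0.036,0,0,0,0,0.1,0.034,-0.066,0,0,0,0,0.1,0.051,-0.1,0,0,0,0,0.1,0.068,-0.134,0,0,0,0,0.1,0.085,-0.167,0,0,0,0,0.1,0.098,-0.192,0,0,0,0,0.1,0.1045,-0.205,0,0,0,0,0.1]'

```text
t: 30.3
eef_pos: [0.5, 0.0453, 0.1768]
tool_rot: [-0.001, -0.361, 0.933, -0.001]
contact_force: [0.5, 0.2, -0.9]
gripper_width: 0.32
grasp_force: 29.7
```

Call:
arm_command --commands '[0.001,-0.012,0,0,0,0,0.1,0.003,-0.036,0,0,0,0,0.1,0.006,-0.068,0,0,0,0,0.1,0.008,-0.1,0,0,0,0,0.1,0.011,-0.13,0,0,0,0,0.1,0.013,-0.155,0,0,0,0,0.1,0.0143,-0.168,0,0,0,0,0.1,0.0143,-0.171,0,0,0,0,0.1]'

```text
t: 31.1
eef_pos: [0.6056, -0.0871, 0.1769]
tool_rot: [-0.001, -0.362, 0.932, -0.0]
contact_force: [-0.0, 0.3, -1.3]
gripper_width: 0.318
grasp_force: 29.8
```

Call:
arm_command --commands '[0,0,0,0,0,0,0.1,0,0,0,0,0,0,0.1,0,0,0,0,0,0,0.1]'

```text
t: 31.4
eef_pos: [0.605, -0.0843, 0.1776]
tool_rot: [-0.0, -0.364, 0.932, 0.0]
contact_force: [-0.0, 0.0, -1.1]
gripper_width: 0.32
grasp_force: 29.8
```

```bash
python3 - <<'E'
from h import *
go((.605,-.086,.1117)); print(get_obs()["grasp_force"])
E
```

```text
t 31.4 pos [ 0.605  -0.0843  0.1776] toolx [-0.736 -0.677 -0.   ] y [-0.677  0.736  0.001] z [-0.     0.001 -1.   ] F [-0.   0.  -1.1] w 0.32 q [-0.25  0.41  0.37  1.76 -0.18  1.    2.51]
(0.605, -0.086, 0.1117) shift mm [ 1.2 -1.3 65.9]
29.77319687604904
```

Call:
arm_command --commands '[0.001,-0.001,0.012,0,0,0,0.1,0.001,-0.001,0.028,0,0,0,0.1,0.001,-0.001,0.043,0,0,0,0.1,0.001,-0.001,0.054,0,0,0,0.1,0.001,-0.001,0.06,0,0,0,0.1,0.001,-0.001,0.063,0,0,0,0.1,0.001,-0.001,0.064,0,0,0,0.1,0.001,-0.001,0.064,0,0,0,0.1]'

```text
t: 32.2
eef_pos: [0.6057, -0.0872, 0.114]
tool_rot: [0.0, -0.363, 0.932, -0.0]
contact_force: [-0.5, 0.7, -1.0]
gripper_width: 0.319
grasp_force: 29.8
```

Call:
arm_command --commands '[0,0,0.001,0,0,0,0.1,0,0,0.001,0,0,0,0.1]'

```text
t: 32.4
eef_pos: [0.6056, -0.0871, 0.1129]
tool_rot: [0.0, -0.363, 0.932, -0.0]
contact_force: [-0.7, -0.6, -0.8]
gripper_width: 0.318
grasp_force: 29.8
```

Call:
arm_command --commands '[0,0,0.001,0,0,0,0.1,0,0,0.001,0,0,0,0.1]'

```text
t: 32.6
eef_pos: [0.6055, -0.0872, 0.1118]
tool_rot: [0.0, -0.363, 0.932, -0.0]
contact_force: [0.4, 0.8, -1.2]
gripper_width: 0.321
grasp_force: 30.0
```

Call:
arm_command --commands '[0,0,0.0007,0,0,0,0.1,0,0,0.0007,0,0,0,0.1]'

```text
t: 32.8
eef_pos: [0.6058, -0.0871, 0.1117]
tool_rot: [0.0, -0.363, 0.932, 0.0]
contact_force: [-2.3, 1.3, 5.0]
gripper_width: 0.32
grasp_force: 30.4
```

Call:
arm_command --commands '[0,0,0.0005,0,0,0,0.1,0,0,0.0005,0,0,0,0.1]'

```text
t: 33.0
eef_pos: [0.6059, -0.087, 0.1117]
tool_rot: [0.001, -0.363, 0.932, 0.0]
contact_force: [-2.4, 1.2, 9.1]
gripper_width: 0.323
grasp_force: 30.8
```

Standing. Back off the pressure slightly, release slowly and rise.

Call:
arm_command --commands '[0,0,-0.0007,0,0,0,0.1,0,0,-0.0007,0,0,0,0.33,0,0,-0.0007,0,0,0,0.35,0,0,-0.0007,0,0,0,0.39,0,0,-0.0007,0,0,0,0.48,0,0,-0.0007,0,0,0,0.65,0,0,-0.0007,0,0,0,0.85,0,0,-0.0007,0,0,0,1]'

```text
t: 33.8
eef_pos: [0.6054, -0.0872, 0.1111]
tool_rot: [-0.0, -0.363, 0.932, 0.0]
contact_force: [-0.0, 0.3, 0.0]
gripper_width: 0.958
grasp_force: 0.0
```

Call:
arm_command --commands '[0,0,-0.005,0,0,0,1,0,0,-0.025,0,0,0,1,0,0,-0.055,0,0,0,1,0,0,-0.09,0,0,0,1,0,0,-0.125,0,0,0,1,0,0,-0.15,0,0,0,1,0,0,-0.16,0,0,0,1,0,0,-0.16,0,0,0,1]'

```text
t: 34.6
eef_pos: [0.6061, -0.0873, 0.2725]
tool_rot: [0.001, -0.363, 0.932, -0.0]
contact_force: [0.1, -0.4, -1.8]
gripper_width: 0.999
grasp_force: 0.0
```

```bash
python3 - <<'E'
from h import *
snap("c16","scene");snap("s16","side");snap("w16"); go()
# glass tube: colour test g>=r in scene; compare now vs start images
a,b=[cv2.imread(f"pics/{n}.png").astype(int) for n in("scene0","c16")]
for n,p in [("cyl top",(.6058,-.087,.194)),("cyl mid",(.6058,-.087,.1)),("foot",(.6058,-.087,.01)),("dish rim",(.6053,.3035,.15)),("lf bulb",(.6263,.0827,.055)),("sf bulb",(.6066,-.2953,.043)),("lf top",(.6263,.0827,.156)),("sf top",(.6066,-.2953,.121))]:
  for cam in("c16","s16","w16"):
    q=proj(cam,p); im=cv2.imread(f"pics/{cam}.png"); x,y=q.astype(int)
    if 3<x<796 and 3<y<596: print(n,cam,q,im[y-2:y+3,x-2:x+3].mean((0,1)).round(0))
# tube extent rows in scene: cyan mask
for cam,pre in(("c16","scene0"),("s16","side0")):
    im=cv2.imread(f"pics/{cam}.png").astype(int); m=((im[:,:,1]-im[:,:,2])>12).astype(np.uint8); m=cv2.morphologyEx(m,cv2.MORPH_CLOSE,np.ones((7,7)))
    n,l,st,c=cv2.connectedComponentsWithStats(m)
    print(cam,[(st[i].tolist(),c[i].round(0).tolist()) for i in range(1,n) if st[i,4]>200], [proj(cam,(.6058,-.087,z)).tolist() for z in(0.194,.014)])
E
```

```text
t 34.75 pos [ 0.6045 -0.0869  0.2694] toolx [-0.737 -0.676  0.002] y [-0.676  0.737  0.002] z [-0.003  0.    -1.   ] F [ 1.1 -0.6 -0.3] w 1.001 q [-0.27  0.33  0.4   1.66 -0.14  1.19  2.48]
cyl top c16 [379. 307.] [179. 192. 170.]
cyl top s16 [482. 244.] [149. 154. 141.]
cyl top w16 [391. 297.] [220. 222. 224.]
cyl mid c16 [382. 340.] [79. 84. 81.]
cyl mid s16 [478. 287.] [78. 81. 78.]
cyl mid w16 [392. 259.] [117. 121. 120.]
foot c16 [384. 368.] [139. 149. 128.]
foot s16 [475. 324.] [124. 128. 115.]
foot w16 [392. 237.] [133. 138. 141.]
dish rim c16 [563. 263.] [128. 143. 150.]
dish rim s16 [390. 141.] [103. 110. 113.]
lf bulb c16 [466. 335.] [ 27.  74. 129.]
lf bulb s16 [446. 243.] [ 48.  69. 101.]
lf bulb w16 [523. 399.] [ 53. 103. 170.]
sf bulb c16 [281. 393.] [ 31.  73. 126.]
sf bulb s16 [538. 400.] [ 50.  73. 109.]
sf bulb w16 [177.  50.] [ 55. 101. 166.]
lf top c16 [468. 301.] [ 23.  72. 132.]
lf top s16 [447. 200.] [ 50.  73. 109.]
lf top w16 [561. 472.] [49. 52. 58.]
sf top c16 [274. 368.] [ 33.  76. 133.]
sf top s16 [544. 368.] [ 49.  71. 110.]
sf top w16 [121.  24.] [ 61. 107. 174.]
c16 [([368, 357, 32, 24, 471], [384.0, 369.0])] [[379.0, 307.0], [384.0, 367.0]]
s16 [([460, 313, 32, 22, 411], [475.0, 324.0])] [[482.0, 244.0], [475.0, 323.0]]
```

```bash
python3 - <<'E'
from h import *
print(proj("scene0",(.6053,.3035,.12)),proj("side0",(.6053,.3035,.12)))
# patch at start: bright blob inside gauze; now dish rim
for cam,g0 in(("scene0",(561,273)),("side0",(390,155))):
    g=cv2.cvtColor(cv2.imread(f"pics/{cam}.png"),6); x,y=g0; s=g[y-40:y+40,x-45:x+45]; m=(s<95 if cam=="scene0" else s<85).astype(np.uint8)
    h=cv2.findContours(m,cv2.RETR_CCOMP,cv2.CHAIN_APPROX_NONE); 
    for c,hh in zip(h[0],h[1][0]):
        if hh[3]>=0 and len(c)>40: r=cv2.fitEllipse(c); print(cam,"patch",r[0][0]+x-45,r[0][1]+y-40,r[1])
E
```

```text
[561. 274.] [390. 154.]
scene0 patch 562.0008430480957 295.9771308898926 (10.994670867919922, 25.4351806640625)
scene0 patch 559.3022956848145 273.8198661804199 (22.45551300048828, 31.677095413208008)
side0 patch 380.7211570739746 178.27125930786133 (18.364913940429688, 29.080636978149414)
```

The dish's resting point projects onto the patch centre, to within a pixel or two in the scene view. The cylinder's foot sits on the pad centre, and both flasks are upright. Handing in.

```bash
python3 -c "
from station import *
print(hand_in())"
```

```text
the job is handed in; nothing more can be done
None
```

All four pieces are on their matching rests in the order asked, nothing was knocked over, and the job was handed in at about 35 s, but the handed-in result gave no verdict back.

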